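# Push a sheared pin stub out of a clamped pivot sleeve

## Robot

A 6-joint arm with a two-finger parallel gripper is mounted at the origin on the work surface. World frame = base frame: x ahead of the robot, y to its left, z up, the work surface at z = 0. Lengths are in m, angles in degrees, forces in N, time in s.
With the tool pointing down it reaches from about 0.375 to 0.75 m from the base axis. Payload 9 kg.
Tool frame: the origin (TCP) lies where the fingers leave the gripper's body, on its centre line; the fingertips stand 73 mm ahead of it and the grasp point (between the pads) lies 54 mm ahead of it (robot.tip_reach is the distance from the TCP to the fingertips, in m); z points along the fingers, y is the direction in which the jaws open and shut (so a half turn about z gives the same grasp; the last joint's range is limited). The gripper opens to 85 mm and grips with 20 to 120 N. Pads are 22 mm wide; open, the fingers measure 114 mm over their backs; the gripper's body (76 mm by 85 mm) begins 54 mm behind the grasp point. The pads swing forward as they close: fully open they stand 13 mm farther back than shut.
Start: joints at [56.454, 5.964, 5.575, 89.605, 0, 77.527], TCP at [0.216, 0.56, 0.304] pointing down, gripper open.
Joint ranges: [-171.21, 171.21], [-48.23, 106.86], [-62.78, 66.21], [-105.2, 120.99], [-86.42, 89.51], [-180, 180]. Speed limits (degrees/s): [127.2, 127.2, 147.25, 180, 180, 180].

## Interface

Orientations are given as [roll, pitch, yaw] about the fixed x, y, z axes, in that order (R = Rz(yaw) Ry(pitch) Rx(roll)).
In Python, from plant import robot gives the robot as it stands. Calls block until the motion is done:
- robot.move_pose(position, orientation): joint-space move of the TCP to a pose.
- robot.line_to(position, vel=0.15, rotation=None, guard=None): straight line of the TCP; rotation=None keeps the orientation; vel is the mean speed in m/s. With guard (N) it stops when the force on the tool has changed by that much, and returns True; else False.
- robot.goto_joints(angles): joint-space move.
- robot.set_gripper(opening): finger opening in m; the grip force is fixed at half the most; returns when the fingers have stopped.
- robot.pause(seconds).
- robot.ik(position, orientation): joint angles nearest the present ones, or None.
- robot.observe(): the state.
- robot.grab_frame(name): name is "scene" or "side" or "wrist"; returns the picture (480x640x3 uint8, blue, green, red); there is no depth.
- robot.get_calibration(name): a dict with "vertical_fov" (degrees; the focal length in pixels is half the picture's height over the tangent of half this angle, whatever the lens; pixels are square), "cx", "cy" (the principal point, pixels), "rvec" (rotation vector, rad) and "tvec" (3), from world to camera coordinates, as OpenCV has them. Camera axes: x right, y down, z forward; pixel columns grow to the right and rows downward; lengths in m; the calibration is good to about 2 mm. A picture is of the moment at which its call begins: read the wrist's pose just before it. get_calibration takes no time and is no camera call; for the wrist camera it gives the pose at the moment of the call.
A pose or a line that the arm cannot do raises robot.IKError and nothing moves.
- robot.job_done(): hands the job in, once; it reports no verdict.
The state is a dict: "time": time; "q": joint angles; "qvel": joint speeds; "joint_torque": joint torques, N m; "tool_pos": TCP position; "tcp_rot": TCP orientation; "ft_force": force on the tool from outside, world axes, zero at the start; "torque": the same for the moment, N m; "gripper_width": finger opening in m.
Only numpy, scipy, OpenCV 4.12 (cv2) and the standard library are available. Lean on these libraries where they do the work, as an engineer would, in place of code of your own. Each camera call takes 0.05 s, during which the arm holds its last target.

## Task

A stub of a sheared pivot pin is stuck in the red sleeve that is clamped leaning in the tilting vise. Take the orange-handled drift from the stand, push the stub down through the bore from the raised end until it drops out of the low end into the tray, then put the drift back in the stand, hanging upright by its collar in its hole. Do not touch the stub with the fingers, and leave the other tools and parts where they are.

Things in the scene. Friction and masses are not known exactly. Their poses are not given: they have to be found in the camera images.
- drift_grip (a point): Middle of the orange handle (round, 32 mm in diameter, 60 mm long) of the drift to use, a straight rod 198 mm long, about 0.3 kg. It hangs upright in a hole of the stand, its dark collar (42 mm in diameter, 8 mm thick, just below the handle) on the top plate. The point is on the axis, 30 mm below the top, 38 mm above the collar's underside, 168 mm above the tip; z runs from tip to handle.
- drift_tip (a point): Centre of the flat tip (lower end) of that drift. From here its round steel shank, 22 mm in diameter, runs 130 mm along z up to the collar.
- stand: Blue steel drift stand, fixed. Top plate 230 x 80 mm, 12 mm thick, its top 147 mm above the bench; three 30 mm through holes at -72, 0 and +72 mm along x; free space below, down to a base 8 mm thick. A drift hangs in each; which is where varies. The orange drift's hole is the one it starts in. Origin on the bench under the middle, z up.
- sleeve: Red steel pivot sleeve, fixed in the vise: tube 110 mm long, 48 mm outside, 32 mm bore, leaning 35 degrees from vertical, its raised end towards the stand. Origin: centre of the lower mouth; z up the bore axis; x square to it on the upper side, y level. Vise jaws hold it at 23 to 89 mm of its length; a lug stands 31 mm out at mid-length on +x; vise bed on -x; screw and bar reach 130 mm out on +y.
- sleeve_mouth (a point): Centre of the raised mouth of the sleeve's bore; axes as the sleeve's (z out of the bore, along its axis).
- stub_centre (a point): Centre of the yellow pin stub, a solid cylinder 30 mm in diameter, 38 mm long, about 0.2 kg, z along its axis. It starts inside the bore, its centre 38 to 52 mm up from the lower mouth, gripped by the wall: sliding it takes about 8 to 18 N, until its upper end is within about 12 mm of the lower mouth; then it falls out.
- tray: Aluminium tray with a black rubber floor, 170 mm (x) x 200 mm (y), walls 35 mm high and 3 mm thick, inner floor 6 mm above the bench, fixed on the bench under and beyond the low end of the sleeve. Origin in the middle of its underside.
- drift_mid_grip (a point): Middle of the green handle of a thinner drift in the stand; a bystander.
- drift_thin_grip (a point): Middle of the white handle of the thinnest drift in the stand; a bystander.
- new_pin_centre (a point): Middle of the new pivot pin, standing on its 42 mm head on the bench near the robot, on the left: yellow, 30 mm in diameter, 115 mm high; a bystander.
- hammer: Hammer with a wooden handle, 280 mm long, lying on the bench; a bystander.
- wrench: Steel wrench, 200 mm long, lying on the bench; a bystander.
- spray_can: Spray can, 66 mm in diameter, 190 mm high, standing; a bystander.
- grease_tin: Yellow grease tin, 90 mm in diameter, 90 mm high, standing; a bystander.
- helmet: Orange forestry helmet with black ear cups, about 230 mm across and 150 mm high, standing on the bench right of the stand; a bystander.
There are look-alikes about, which are no part of the job. Leave any turquoise look-alike of the part that bears drift_grip alone.

How it is judged (in metres and radians):
On the way, in this order (a step that is already met when the one before it is completed fails the run):
1. the orange drift is inside the bore from the raised end and pushes on the stub (z of drift_tip in the frame of sleeve between 0.02 and 0.1 m and angle between the z axis of drift_tip and the z axis of sleeve, either way round below 0.15 rad and distance between drift_grip and sleeve_mouth below 0.17 m and contact force between drift and stub above 2 N), for 0.1 s.
2. the stub has dropped out of the low end and lies in the tray (x of stub_centre in the frame of tray between -0.085 and 0.085 m and y of stub_centre in the frame of tray between -0.1 and 0.1 m and z of stub_centre in the frame of tray below 0.045 m), for 0.2 s.
At the end, for the whole second after the job is handed in: The stub lies inside the tray, at rest (its centre within the tray's walls and less than 45 mm above the bench), and the orange drift hangs upright in its hole of the stand, collar down on the top plate (within 7 mm) and within 7 degrees of vertical, let go and at rest (all of step 2 and linear speed of stub below 0.05 m/s and z of drift_grip in the frame of stand between 0.175 and 0.192 m and angle between drift_grip's own z axis and vertical below 0.12 rad and x of drift_grip in the frame of stand between -0.09 and 0.09 m and y of drift_grip in the frame of stand between -0.02 and 0.02 m and linear speed of drift below 0.03 m/s); the robot touches nothing.
It fails at once if the fingers touch the stub (contact force between the fingers and stub above 0.5 N).
It fails at once if another drift is taken out of or knocked from the stand (moved over 40 mm) (distance of any of drift_mid_grip, drift_thin_grip from where it was at the start of the episode above 0.04 m).
It fails at once if a bystander on the bench is moved over 40 mm (distance of any of new_pin_centre, hammer, wrench, spray_can, grease_tin, helmet from where it was at the start of the episode above 0.04 m).
It also fails if it takes over 64 s, if anything falls off the work surface, if the arm or the gripper's body presses on something with over 40 N, if the wrist force passes 120 N, or if a joint passes its speed limit or range.

## Working session

There is one attempt and no reset: what is moved stays moved. The work goes in short steps, each a Python script; the robot and the scene stay as the last script left them, time stands still between calls to the robot, and variables do not carry over. Pictures are saved under pics/ and viewed, and the job is handed in when it is done.

```bash
ls; mkdir -p pics
python3 - <<'E'
from plant import robot
import cv2
s=robot.observe();print(s['time'],s['tool_pos'],s['tcp_rot'],s['gripper_width'],robot.tip_reach)
for n in("scene","side","wrist"):
    c=robot.get_calibration(n);print(n,{k:(v.tolist() if hasattr(v,'tolist') else v) for k,v in c.items()})
    cv2.imwrite(f"pics/{n}0.png",robot.grab_frame(n))
E
```

```text
pics
0.0 [0.21558629 0.55968323 0.30311869] [-1.79926200e+02 -1.64827210e-02  1.58927132e+02] 0.08543710441519906 0.0726
scene {'vertical_fov': 54.80357446306539, 'cx': 312.67318331435587, 'cy': 240.60345527506294, 'rvec': [1.0368675278345914, 2.5932032590728835, -0.8510998322684132], 'tvec': [0.4211360413324087, -0.1780925435116894, 1.4260881692561014]}
side {'vertical_fov': 56.90421331889154, 'cx': 320.5195790564031, 'cy': 242.58382006269255, 'rvec': [2.3495620013467757, -0.46225684342109663, 0.19033269242762949], 'tvec': [-0.5169888295248167, 0.20093795731239653, 1.0769910678113297]}
wrist {'vertical_fov': 61.023352310095056, 'cx': 319.3821597340867, 'cy': 243.7744872968539, 'rvec': [-2.375968616520109, -1.6307422656698223, -0.2469549452762201], 'tvec': [-0.5989709238902118, -0.038523604693763626, 0.38036843390431463]}
```

View pics/scene0.png

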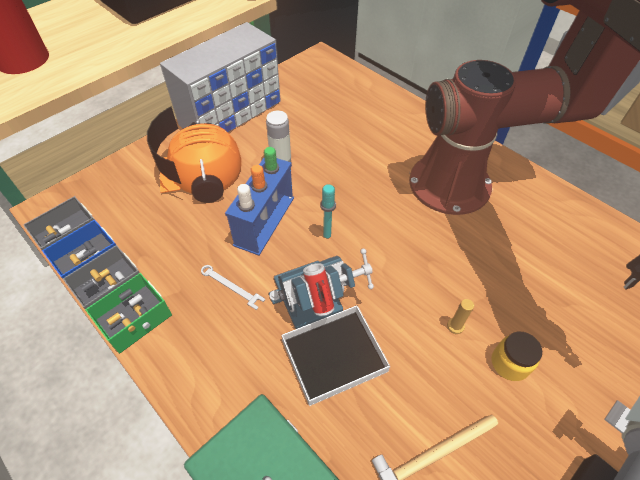

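View pics/side0.png

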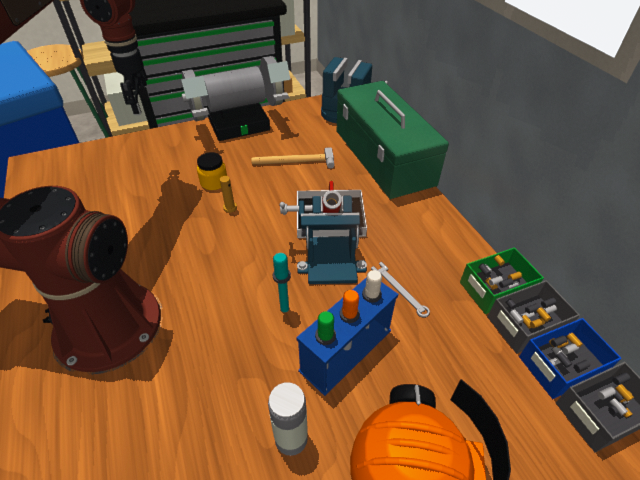

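View pics/wrist0.png

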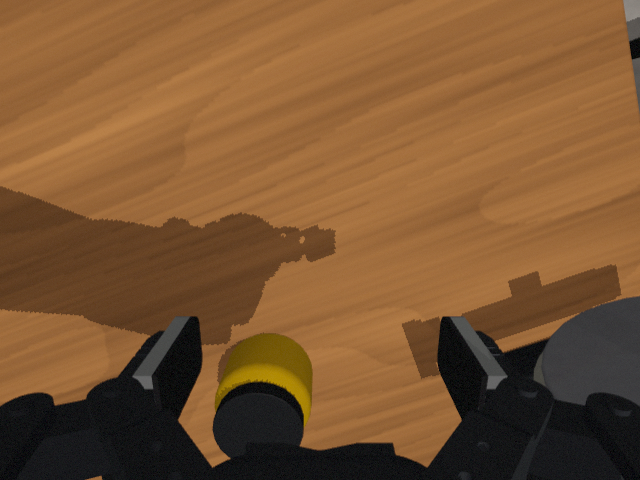

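Scene view: white (245,197), orange (258,178) and green (270,160) drifts hang in the stand. The turquoise look-alike at (328,205) stands on the bench, and the red sleeve is at (318,285). In the side view the orange drift is at (350,304) and the raised mouth at (333,200). The orange handle in the middle hole fits the description; I'll confirm it in enlarged crops.

Run:
```python
import cv2
a=cv2.imread('pics/scene0.png');b=cv2.imread('pics/side0.png')
cv2.imwrite('pics/c1.png',cv2.resize(a[130:330,210:390],None,fx=3.0,fy=3.0,interpolation=cv2.INTER_CUBIC))
cv2.imwrite('pics/c2.png',cv2.resize(b[170:390,260:430],None,fx=2.7,fy=2.7,interpolation=cv2.INTER_CUBIC))
```

```text
(no output)
```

View pics/c1.png

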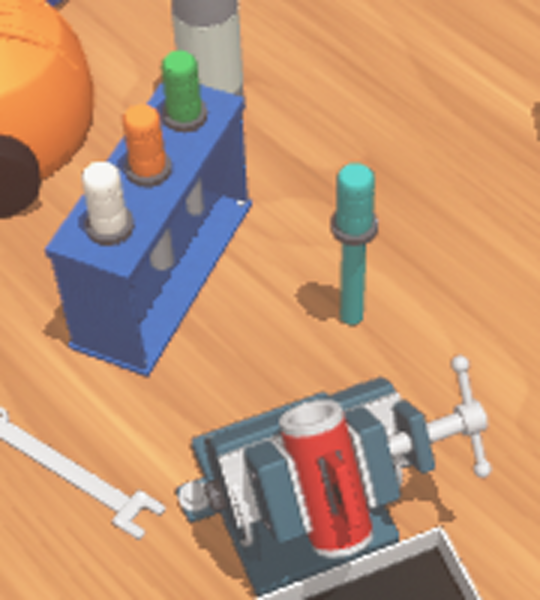

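View pics/c2.png

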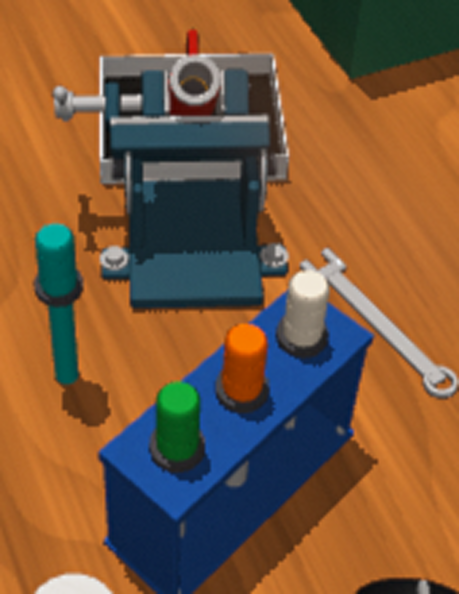

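```bash
cat > h.py <<'E'
import numpy as np, cv2
from scipy.spatial.transform import Rotation as Rn
from scipy.optimize import least_squares
def cam(c):
    f=240/np.tan(np.radians(c['vertical_fov']/2))
    K=np.array([[f,0,c['cx']],[0,f,c['cy']],[0,0,1.]])
    R=cv2.Rodrigues(np.array(c['rvec'],float))[0]; t=np.array(c['tvec'],float).reshape(3)
    return K,R,t
def proj(C,X):
    K,R,t=C; X=np.atleast_2d(X); p=(X@R.T+t)@K.T; return p[:,:2]/p[:,2:]
def ray(C,px):
    K,R,t=C; d=R.T@np.linalg.inv(K)@np.array([px[0],px[1],1.]); return -R.T@t,d/np.linalg.norm(d)
def at_z(C,px,z):
    o,d=ray(C,px); return o+d*(z-o[2])/d[2]
def tri(obs):
    A=np.zeros((3,3));b=np.zeros(3)
    for C,px in obs:
        o,d=ray(C,px);P=np.eye(3)-np.outer(d,d);A+=P;b+=P@o
    X=np.linalg.solve(A,b)
    return X,[np.round(proj(C,X)[0]-px,1).tolist() for C,px in obs]
E
cat > t1.py <<'E'
from plant import robot
from h import *
cs=cam(robot.get_calibration('scene'));cd=cam(robot.get_calibration('side'))
s=lambda x,y:(210+x/3,130+y/3)
d=lambda x,y:(260+x/2.7,170+y/2.7)
for n,a,b in [('orange top',s(141,112),d(245,335)),('white top',s(102,171),d(308,282)),('green top',s(180,59),d(178,393)),
 ('or collar',s(147,170),d(242,393)),('turq top',s(356,172),d(54,235)),('mouth',s(315,415),d(194,80)),('stand corner near robot',s(244,97),d(102,455)),
 ('stand corner far',s(130,275),d(372,338) )]:
    print(n,*tri([(cs,a),(cd,b)]))
E
python3 t1.py
```

```text
orange top [ 0.50720317 -0.27915697  0.21646736] [[-0.2, 0.0], [-0.2, -0.0]]
white top [ 0.57284016 -0.25060875  0.21514594] [[-0.5, 0.1], [-0.6, -0.1]]
green top [ 0.44180109 -0.30645729  0.21576577] [[-0.4, 0.1], [-0.5, -0.1]]
or collar [ 0.50811754 -0.28150796  0.14395508] [[-0.1, 0.0], [-0.1, -0.0]]
turq top [ 0.41293469 -0.11723691  0.197739  ] [[-0.4, 0.1], [-0.4, -0.1]]
mouth [0.59804432 0.02666363 0.18637271] [[-0.8, 0.2], [-0.7, -0.1]]
stand corner near robot [ 0.38696058 -0.29075623  0.14373794] [[-0.7, 0.2], [-1.0, -0.2]]
stand corner far [ 0.61078448 -0.23888758  0.11812765] [[-13.7, 1.2], [-15.6, -2.3]]
```

Triangulated: orange top at (0.507,-0.279,0.216), where 0.215 is expected, and mouth at (0.598,0.027,0.186). The crops confirm the orange drift is in the middle hole, dark collar on the plate. Next, wrist-camera geometry and view reachability.

```bash
cat > p.py <<'E'
from plant import robot
from h import *
s=robot.observe()
Rt=Rn.from_euler('xyz',s['tcp_rot'],degrees=True).as_matrix();pt=np.array(s['tool_pos'])
K,R,t=cam(robot.get_calibration('wrist'))
print('cam in tool',Rt.T@(-R.T@t-pt)); print('cam axes in tool\n',(Rt.T@R.T).round(3))
def toolrot(zdir,ydir):
    z=np.array(zdir,float);z/=np.linalg.norm(z);y=np.array(ydir,float);y-=z*(y@z);y/=np.linalg.norm(y)
    return np.column_stack([np.cross(y,z),y,z])
def eul(M): return Rn.from_matrix(M).as_euler('xyz',degrees=True)
sx=np.array([.131,.056,0])/np.hypot(.131,.056);sy=np.array([-sx[1],sx[0],0])
for sg in(1,-1):
    M=toolrot([0,0,-1],sg*sy)
    for p in([.507,-.28,.30],[.507,-.28,.239],[.5,-.2,.42],[.45,-.05,.45],[.5,0.05,.45]): print(sg,p,eul(M).round(1),robot.ik(p,eul(M)))
u=np.array([0,-np.sin(np.radians(35)),np.cos(np.radians(35))])
m=np.array([.598,.027,.186])
for ang in range(0,360,30):
    a=np.radians(ang); e1=np.array([1,0,0]);e2=np.cross(u,e1)
    M=toolrot(-u,np.cos(a)*e1+np.sin(a)*e2)
    print(ang,[None if (q:=robot.ik(m+u*L,eul(M))) is None else np.round(q) for L in(.26,.12)])
E
python3 p.py
```

```text
cam in tool [ 0.07623189 -0.00053626 -0.07081371]
cam axes in tool
 [[-0.    -0.955 -0.298]
 [ 1.    -0.     0.   ]
 [-0.    -0.298  0.955]]
1 [0.507, -0.28, 0.3] [-180.     0.  -156.9] [-41.84073019   2.26277151   1.30199264  89.03922113   0.
 -64.98651355]
1 [0.507, -0.28, 0.239] [-180.     0.  -156.9] [-41.84073019   2.15641729  -5.13779047  82.70579224   0.
 -64.98651355]
1 [0.5, -0.2, 0.42] [-180.     0.  -156.9] [-35.72697522  -1.22388759  10.46376193 101.68764952   0.
 -58.87275858]
1 [0.45, -0.05, 0.45] [-180.     0.  -156.9] [-22.97308659 -14.1731097    1.91358655 106.08669625   0.
 -46.11886995]
1 [0.5, 0.05, 0.45] [-180.     0.  -156.9] [ -9.23570771  -5.79460009   9.34755761 105.1421577    0.
 -32.38149106]
-1 [0.507, -0.28, 0.3] [180.    0.   23.1] [-41.84073019   2.26277151   1.30199264  89.03922113   0.
 115.01348645]
-1 [0.507, -0.28, 0.239] [180.    0.   23.1] [-41.84073019   2.15641729  -5.13779047  82.70579224   0.
 115.01348645]
-1 [0.5, -0.2, 0.42] [180.    0.   23.1] [-35.72697522  -1.22388759  10.46376193 101.68764952   0.
 121.12724142]
-1 [0.45, -0.05, 0.45] 
[... 671 characters left out ...]
3.])]
150 [array([ -35.,   26.,   34.,  119.,   28., -100.]), array([-28.,  17.,  11., 102.,  30., -93.])]
180 [array([ -35.,   26.,   34.,  119.,   28., -130.]), array([ -28.,   17.,   11.,  102.,   30., -123.])]
210 [array([ -35.,   26.,   34.,  119.,   28., -160.]), array([ -28.,   17.,   11.,  102.,   30., -153.])]
240 [array([-35.,  26.,  34., 119.,  28., 170.]), array([-28.,  17.,  11., 102.,  30., 177.])]
270 [array([-35.,  26.,  34., 119.,  28., 140.]), array([-28.,  17.,  11., 102.,  30., 147.])]
300 [array([-35.,  26.,  34., 119.,  28., 110.]), array([-28.,  17.,  11., 102.,  30., 117.])]
330 [array([-35.,  26.,  34., 119.,  28.,  80.]), array([-28.,  17.,  11., 102.,  30.,  87.])]
```

```bash
cat >> h.py <<'E'
def toolrot(zdir,ydir):
    z=np.array(zdir,float);z/=np.linalg.norm(z);y=np.array(ydir,float);y-=z*(y@z);y/=np.linalg.norm(y)
    return np.column_stack([np.cross(y,z),y,z])
def eul(M): return Rn.from_matrix(M).as_euler('xyz',degrees=True)
import json
def shot(robot,name):
    c=robot.get_calibration('wrist'); im=robot.grab_frame('wrist')
    cv2.imwrite(f'pics/{name}.png',im); json.dump({k:(v.tolist() if hasattr(v,'tolist') else v) for k,v in c.items()},open(f'pics/{name}.json','w'))
E
python3 - <<'E'
from plant import robot
from h import *
M=toolrot([0,0,-1],[0,1,0])
robot.move_pose([.49,0.0,.43],eul(M)); shot(robot,'w1')
robot.move_pose([.49,-.22,.43],eul(M)); shot(robot,'w2')
s=robot.observe();print(s['time'],s['tool_pos'],s['q'])
E
```

```text
3.4 [ 0.49031467 -0.21857648  0.43034119] [-3.80071436e+01 -1.00404511e+00  1.18023382e+01  1.02792375e+02
  2.28941603e-02 -3.80866534e+01]
```

View pics/w1.png

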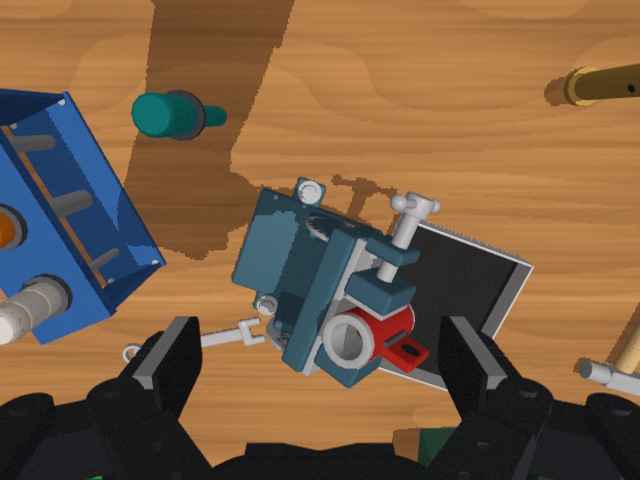

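View pics/w2.png

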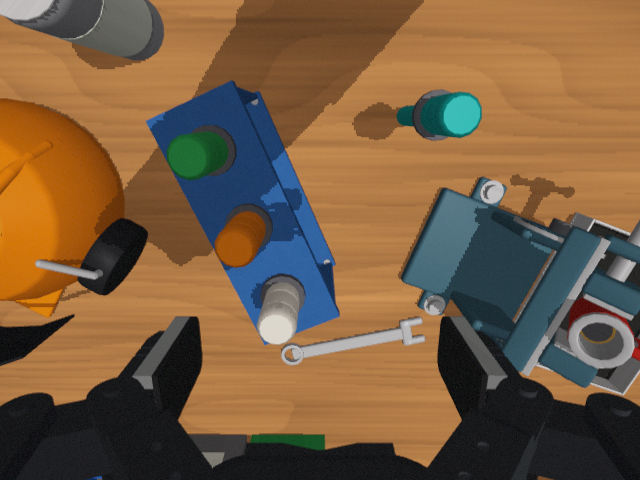

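Run:
```python
import cv2
a=cv2.imread('pics/w1.png');b=cv2.imread('pics/w2.png')
c=lambda im,x,y,w,h,s:cv2.resize(im[y:y+h,x:x+w],None,fx=s,fy=s,interpolation=cv2.INTER_CUBIC)
cv2.imwrite('pics/z1.png',c(a,225,170,230,220,2.7))
cv2.imwrite('pics/z2.png',c(b,400,170,240,230,2.6))
cv2.imwrite('pics/z3.png',c(b,140,70,220,280,2.1))
```

```text
(no output)
```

View pics/z1.png

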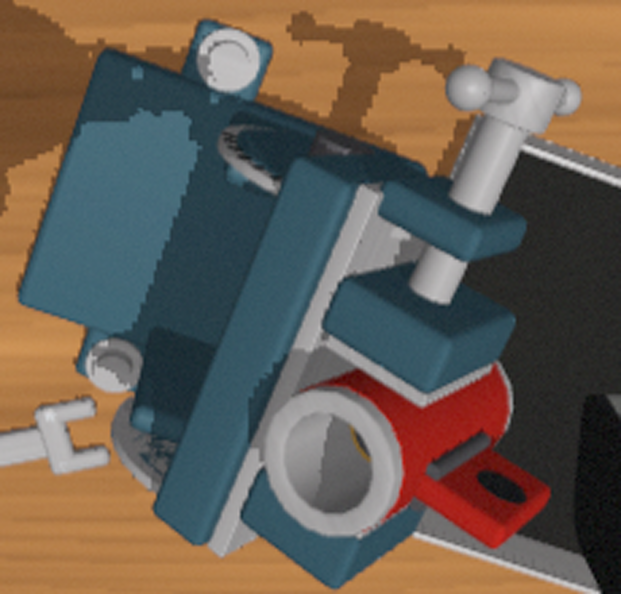

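View pics/z2.png

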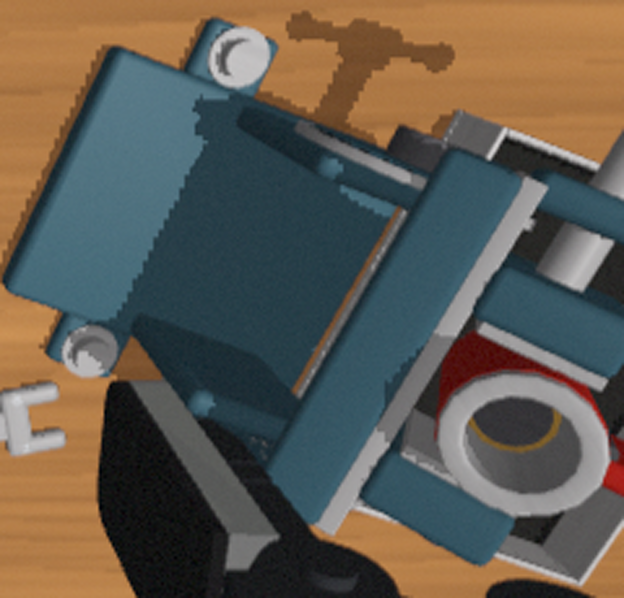

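View pics/z3.png

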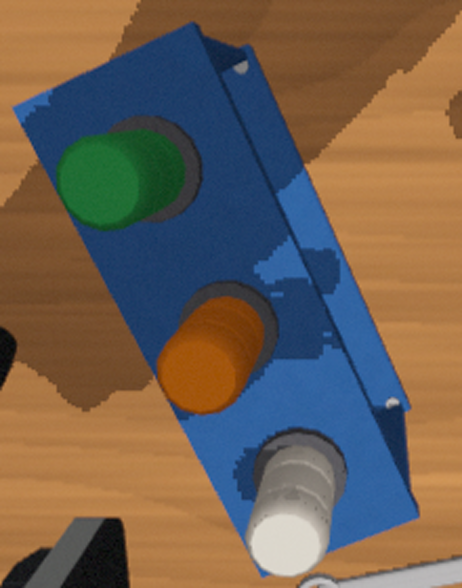

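```bash
cat > fit.py <<'E'
from plant import robot
from h import *
L=lambda n:cam(json.load(open(f'pics/{n}.json')))
cs=cam(robot.get_calibration('scene'));cd=cam(robot.get_calibration('side'));w1=L('w1');w2=L('w2')
f1=lambda x,y:(225+x/2.7,170+y/2.7); f2=lambda x,y:(400+x/2.6,170+y/2.6); f3=lambda x,y:(140+x/2.1,70+y/2.1)
s=lambda x,y:(210+x/3,130+y/3); d=lambda x,y:(260+x/2.7,170+y/2.7)
B1,r=tri([(w1,f1(229,58)),(w2,f2(240,55))]);B2,r2=tri([(w1,f1(112,362)),(w2,f2(90,350))]);print('bolts',B1,r,B2,r2)
dd=B1-B2;hb=np.degrees(np.arctan2(dd[1],dd[0]));print('bolt line heading',hb, np.linalg.norm(dd))
for n,a,b in [('bed corner A',f1(105,52),f2(118,48)),('bed corner B',f1(22,300),f2(8,287))]: print(n,*tri([(w1,a),(w2,b)]))
# w2 ring: 
obs=[(w1,f1(*p)) for p in[(265,455),(330,388),(402,460),(335,537)]]+[(w2,f2(*p)) for p in[(438,445),(525,372),(610,445),(522,517)]]+[(cd,d(*p)) for p in[(170,82),(219,82),(194,55),(194,108)]]
def axis(psi): 
    t=np.radians(35); return np.array([np.sin(t)*np.cos(psi),np.sin(t)*np.sin(psi),np.cos(t)])
def res(x):
    u=axis(x[3]);out=[]
    for C,p in obs:
        o,dr=ray(C,p);X=o+dr*((x[:3]-o)@u)/(dr@u);out.append((np.linalg.norm(X-x[:3])-.024)*1e3)
    return np.array(out)
r=least_squares(res,[.6,.027,.186,np.radians(-66)],loss='soft_l1')
print('mouth',r.x[:3],'psi',np.degrees(r.x[3]),'res mm',r.fun.round(1))
for n,C,p in(('w1',w1,f1(333,463)),('w2',w2,f2(524,445)),('side',cd,d(194,81)),('scene',cs,s(315,416))): print(n,proj(C,r.x[:3])[0]-p)
print(tri([(w1,f1(333,463)),(w2,f2(524,445))]),tri([(w1,f1(333,463)),(w2,f2(524,445)),(cd,d(194,81)),(cs,s(315,416))]))
# stand
k=[('c NL',f3(15,105)),('c NR',f3(195,22)),('c FR',f3(419,515)),('c FL',f3(263,577))]
P=[at_z(w2,p,.147) for n,p in k]
for (n,_),q in zip(k,P):print(n,q)
print('centre',np.mean(P,0),'sides',np.linalg.norm(P[0]-P[1]),np.linalg.norm(P[1]-P[2]),np.linalg.norm(P[2]-P[3]),np.linalg.norm(P[3]-P[0]))
v=(P[2]-P[1]+P[3]-P[0]);print('stand yaw',np.degrees(np.arctan2(v[1],v[0])))
print('orange top w2@.215',at_z(w2,f3(196,376),.215)); print('tri 3', tri([(w2,f3(196,376)),(cs,s(141,112)),(cd,d(245,335))]))
# tray rim corners in scene
T=[at_z(cs,p,.041) for p in[(281,347),(358,309),(389,366),(305,401)]];print('tray',np.round(T,3),np.mean(T,0).round(3),[np.linalg.norm(T[i]-T[i-1]).round(3) for i in range(4)])
print('tray heading',np.degrees(np.arctan2(*(T[1]-T[0])[1::-1])),np.degrees(np.arctan2(*(T[2]-T[1])[1::-1])))
E
python3 fit.py
```

```text
bolts [ 0.49922994 -0.01125545  0.0147645 ] [[-0.0, -0.0], [-0.0, 0.0]] [ 0.64741811 -0.06870724  0.0169953 ] [[-0.0, 0.4], [-0.0, -0.4]]
bolt line heading 158.80894247081895 0.15895098753634546
bed corner A [ 0.49690581 -0.06683087  0.01110854] [[-0.0, -0.3], [-0.0, 0.3]]
bed corner B [ 0.61589107 -0.11101646  0.01299421] [[0.0, -0.2], [0.0, 0.2]]
mouth [0.59997884 0.02517078 0.18699429] psi -129.0053563562045 res mm [ 0.  -0.7 -0.2 -0.3 -0.6 -0.2  0.8  0.2 -0.7 -1.  -0.3  3.2]
w1 [-0.38450524 -0.67687972]
w2 [-2.05827015 -0.79901979]
side [ 0.25232542 -0.52895021]
scene [-1.88095361 -0.1829458 ]
(array([0.5993647 , 0.02534022, 0.18924728]), [[0.0, 0.1], [-0.0, -0.1]]) (array([0.59932238, 0.02637852, 0.18687245]), [[1.0, -1.4], [-0.6, -1.5], [-0.2, -0.7], [-1.3, 0.0]])
c NL [ 0.41647102 -0.36249566  0.147     ]
c NR [ 0.38584049 -0.28930099  0.147     ]
c FR [ 0.59636581 -0.19979781  0.147     ]
c FL [ 0.62867121 -0.27262254  0.147     ]
centre [ 0.50683713 -0.28105425  0.147     ] sides 0.07934538433512649 0.2287612999113527 0.07966856304490233 0.23044760518084725
stand yaw 22.993104970550913
orange top w2@.215 [ 0.50712651 -0.28281436  0.215     ]
tri 3 (array([ 0.50673262, -0.28058198,  0.21679044]), [[2.5, 0.2], [-0.4, -0.4], [-0.1, 0.5]])
tray [[0.738 0.061 0.041]
 [0.538 0.117 0.041]
 [0.592 0.263 0.041]
 [0.782 0.19  0.041]] [0.663 0.158 0.041] [np.float64(0.136), np.float64(0.208), np.float64(0.156), np.float64(0.204)]
tray heading 164.51886403556833 69.73282651360051
```

```bash
cat > ov.py <<'E'
from h import *
from plant import robot
L=lambda n:cam(json.load(open(f'pics/{n}.json')))
cams={'w1':L('w1'),'w2':L('w2'),'side0':cam(robot.get_calibration('side')),'scene0':cam(robot.get_calibration('scene'))}
def ov(m,psi,crops,tag):
    t=np.radians(35);p=np.radians(psi);u=np.array([np.sin(t)*np.cos(p),np.sin(t)*np.sin(p),np.cos(t)])
    y=np.array([-np.sin(p),np.cos(p),0]);x=np.cross(y,u);tiles=[]
    for n,(cx,cy,w) in crops.items():
        im=cv2.imread(f'pics/{n}.png');S=400/w
        c=cv2.resize(im[cy:cy+int(w*.75),cx:cx+w],(400,300),interpolation=cv2.INTER_CUBIC)
        th=np.linspace(0,2*np.pi,60)
        for r,h in((.024,0),(.016,0),(.024,-.11)):
            X=m+u*h+r*(np.cos(th)[:,None]*x+np.sin(th)[:,None]*y)
            q=((proj(cams[n],X)-[cx,cy]+.5)*S).astype(int);cv2.polylines(c,[q],True,(255,255,0) if h==0 else (0,255,0),1)
        for sgn in(1,-1):
            X=np.array([m+sgn*.024*y,m-u*.11+sgn*.024*y]);q=((proj(cams[n],X)-[cx,cy]+.5)*S).astype(int);cv2.polylines(c,[q],False,(0,255,0),1)
        tiles.append(c)
    cv2.imwrite(f'pics/ov{tag}.png',np.vstack([np.hstack(tiles[:2]),np.hstack(tiles[2:])]))
cr={'w1':(310,280,140),'w2':(520,270,120),'side0':(290,165,90),'scene0':(280,245,90)}
if __name__=='__main__':
    import sys; a=[float(v) for v in sys.argv[1:5]]; ov(np.array(a[:3]),a[3],cr,sys.argv[5])
E
python3 ov.py .5995 .0262 .1872 -110.5 1
```

```text
(no output)
```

View pics/ov1.png

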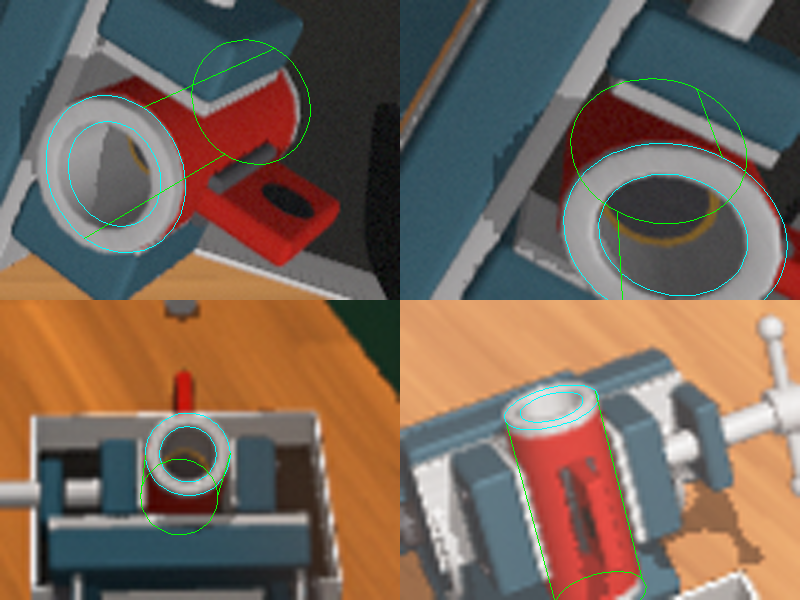

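Overlay with heading -110.5° fits the mouth in all four views; the low end is 2–3 px off in w1. I'll take one closer look down the bore axis before grasping.

```bash
cat > v3.py <<'E'
from plant import robot
from h import *
m=np.array([.5995,.0262,.1872]);t=np.radians(35);p=np.radians(-110.5)
u=np.array([np.sin(t)*np.cos(p),np.sin(t)*np.sin(p),np.cos(t)]);yl=np.array([-np.sin(p),np.cos(p),0]);xl=np.cross(yl,u)
At=np.array([[0,-.955,-.298],[1,0,0],[0,-.298,.955]]);ct=np.array([.0762,-.0005,-.0708])
best=[]
q0=np.array(robot.observe()['q'])
for D in (.24,.28):
  for ang in range(0,360,15):
    a=np.radians(ang);cx=np.cos(a)*xl+np.sin(a)*yl;cz=-u;cy=np.cross(cz,cx)
    Rc=np.column_stack([cx,cy,cz]);Rt=Rc@np.linalg.inv(At);Rt=Rn.from_matrix(Rt).as_matrix()
    pos=m+u*D-Rt@ct
    q=robot.ik(pos,eul(Rt))
    if q is not None: best.append((np.abs(np.array(q)-q0).max(),D,ang,pos,eul(Rt),np.round(q)))
best.sort(key=lambda b:b[0])
for b in best[:6]:print(b)
E
python3 v3.py
```

```text
(np.float64(21.198435489517422), 0.24, 225, array([ 0.61388418, -0.0386076 ,  0.33099149]), array([ 155.80766283,    8.23086259, -153.50268915]), array([-24.,  20.,  22., 106.,  21., -55.]))
(np.float64(21.810275615745685), 0.28, 225, array([ 0.60584935, -0.06009772,  0.36375757]), array([ 155.80766283,    8.23086259, -153.50268915]), array([-26.,  21.,  26., 110.,  21., -57.]))
(np.float64(25.97649165724739), 0.24, 210, array([ 0.61862371, -0.04966532,  0.32490134]), array([ 150.20145501,    1.70555217, -166.29974485]), array([-26.,  25.,  26., 110.,  24., -44.]))
(np.float64(26.76313122138237), 0.28, 210, array([ 0.61058889, -0.07115544,  0.35766742]), array([ 150.20145501,    1.70555217, -166.29974485]), array([-28.,  26.,  30., 114.,  23., -46.]))
(np.float64(28.267500226835196), 0.24, 240, array([ 0.60611492, -0.02861488,  0.3356402 ]), array([ 162.86037636,   13.30744195, -139.87160075]), array([-23.,  14.,  16., 102.,  19., -66.]))
(np.float64(29.399767783373907), 0.24, 195, array([ 0.62001054, -0.06103448,  0.31778478]), array([ 146.15460065,   -5.87121401, -178.46264951]), array([-28.,  28.,  28., 112.,  26., -33.]))
```

Run:
```python
from plant import robot
from h import *
robot.move_pose([0.60585,-0.0601,0.36376],[155.80766,8.23086,-153.50269]);robot.pause(.2);shot(robot,'w3')
print(robot.observe()['time'])
im=cv2.imread('pics/w3.png');cv2.imwrite('pics/z4.png',cv2.resize(im[130:370,200:440],None,fx=2.5,fy=2.5,interpolation=cv2.INTER_CUBIC))
sys=__import__('ov');sys.cams['w3']=cam(json.load(open('pics/w3.json')))
sys.ov(np.array([.5995,.0262,.1872]),-110.5,{'w3':(240,180,140),'w1':(310,280,140),'w2':(520,270,120),'scene0':(280,245,90)},'2')
```

```text
4.5417
```

View pics/z4.png

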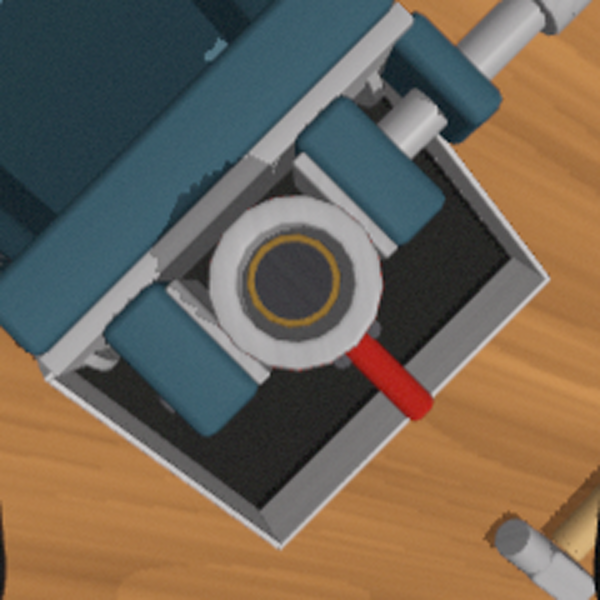

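View pics/ov2.png

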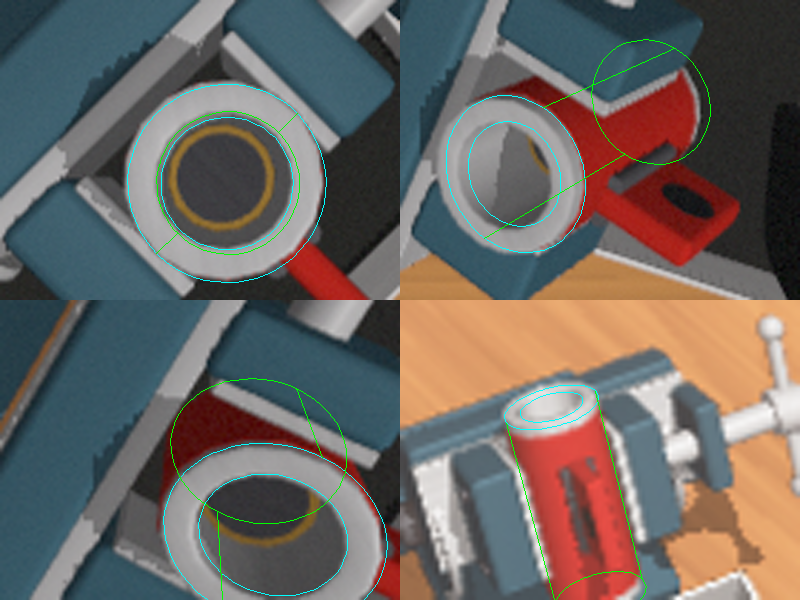

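```bash
cat > fit2.py <<'E'
from h import *
from plant import robot
L=lambda n:cam(json.load(open(f'pics/{n}.json')))
w={n:L(n) for n in('w1','w2','w3')};w['sd']=cam(robot.get_calibration('side'));w['sc']=cam(robot.get_calibration('scene'))
S=140/400
t1=lambda x,y:(310+x*S,280+y*S);t3=lambda x,y:(240+x*S,180+y*S);t2=lambda x,y:(520+x*.3,270+y*.3)
sd=lambda x,y:(290+x*90/400,165+y*90/400);sc=lambda x,y:(280+x*90/400,245+y*90/400)
ring=[('w3',t3(*p)) for p in[(126,183),(325,183),(226,84),(226,282)]]+[('w1',t1(*p)) for p in[(40,165),(107,96),(186,175),(112,252)]]+[('w2',t2(*p)) for p in[(164,216),(265,144),(382,236)]]+\
 [('sd',sd(*p)) for p in[(145,153),(229,153),(187,112),(187,196)]]+[('sc',sc(*p)) for p in[(104,112),(198,95)]]
def fr(t,p):
    u=np.array([np.sin(t)*np.cos(p),np.sin(t)*np.sin(p),np.cos(t)]);y=np.array([-np.sin(p),np.cos(p),0]);return np.cross(y,u),y,u
def res(v,ft=None):
    m=v[:3];x,y,u=fr(np.radians(35) if ft else v[4],v[3]);o_=[]
    for n,p in ring:
        o,d=ray(w[n],p);X=o+d*((m-o)@u)/(d@u);o_.append((np.linalg.norm(X-m)-.024)*1e3)
    # stub ring centre at depth 46, lying 1mm to -x
    o_+=list((proj(w['w3'],m-u*.048-.0005*x)[0]-t3(221,178))*.8)
    th=np.linspace(0,2*np.pi,100);low=m-.11*u+.024*(np.cos(th)[:,None]*x+np.sin(th)[:,None]*y)
    o_.append(proj(w['w1'],low)[:,0].max()-t1(300,0)[0]); o_.append((proj(w['sc'],low)[:,0].max()-sc(241,0)[0])*2)
    return np.array(o_)
if __name__=='__main__':
  for ft in(False,True):
    r=least_squares(res,[.5995,.0262,.1872,np.radians(-110.5),np.radians(35)],kwargs={'ft':ft},loss='soft_l1')
    print(r.x[:3].round(4),np.degrees(r.x[3:]),r.cost,r.fun.round(1))
E
python3 fit2.py
```

```text
[0.6    0.0264 0.1867] [-110.07217047   32.64178099] 3.268752724914746 [-0.2  0.5 -0.   0.1  1.5 -0.1  0.4  0.8 -0.5 -0.2 -0.2 -0.5  0.2 -0.2
  1.6 -0.7  1.1  0.3  0.2 -0.2  0. ]
[0.5997 0.0259 0.1869] [-112.1407978   35.       ] 6.575411643880052 [-0.4  0.6 -0.3  0.3  1.3 -0.5  1.1  0.5 -0.8 -0.5 -0.1 -0.7  0.3 -0.2
  1.1 -1.1  1.1  0.8  1.9  2.  -0.5]
```

Fits give mouth ≈(0.600,0.026,0.187), heading about -111°, tilt 32.6–35°; I'll use 34.3°, within the 5 mm bore clearance. Checking the IK for the whole chain, then grasping.

```bash
cat >> h.py <<'E'
m=np.array([.5998,.0262,.1868]);_t=np.radians(34.3);_p=np.radians(-110.8)
u=np.array([np.sin(_t)*np.cos(_p),np.sin(_t)*np.sin(_p),np.cos(_t)])
sx=np.array([np.cos(np.radians(23)),np.sin(np.radians(23)),0]);sy=np.array([-sx[1],sx[0],0])
dr=np.array([.507,-.281,0])
M0=toolrot([0,0,-1],sy)
Ra=Rn.align_vectors([-u],[[0,0,-1]])[0]
ax=np.cross([0,0,-1],-u);ax/=np.linalg.norm(ax)
def M1(extra=0):
    A=Rn.from_rotvec(ax*_t).as_matrix()
    return A@M0@Rn.from_euler('z',extra,degrees=True).as_matrix()
E
python3 - <<'E'
from h import *
from plant import robot
print('check',M1()[:,2],-u)
print(robot.ik(dr+[0,0,.235],eul(M0)),robot.ik(dr+[0,0,.41],eul(M0)))
for L in(.30,.27,.255,.245,.2,.15,.11): print(L,(m+u*L).round(3),robot.ik(m+u*L,eul(M1())))
E
```

```text
check [ 0.20011202  0.52679862 -0.82609829] [ 0.20011202  0.52679862 -0.82609829]
[-41.91626961   2.27378883  -5.43304847  82.2931627    0.
 -64.91626961] [-41.91626961   5.56247699  16.3342873  100.77181031   0.
 -64.91626961]
0.3 [ 0.54  -0.132  0.435] [-40.68023486   5.7186118   14.45661327 111.79791622  32.00160301
 -67.44025245]
0.27 [ 0.546 -0.116  0.41 ] [-38.98019848   4.09534007  10.17531746 108.09532049  32.37068932
 -65.47939494]
0.255 [ 0.549 -0.108  0.397] [-38.12203595   3.39368856   8.1672295  106.25447898  32.5454248
 -64.48365672]
0.245 [ 0.551 -0.103  0.389] [-37.54715742   2.96513747   6.87422768 105.02947805  32.65807802
 -63.81448552]
0.2 [ 0.56  -0.079  0.352] [-34.93604468   1.41282058   1.47721869  99.52295214  33.12460587
 -60.75482429]
0.15 [ 0.57  -0.053  0.311] [-31.99830802   0.39230148  -3.77215911  93.38202248  33.5591123
 -57.27678272]
0.11 [ 0.578 -0.032  0.278] [-29.6304793    0.10647235  -7.44113391  88.43053088  33.83799118
 -54.45043985]
```

Run:
```python
from h import *
from plant import robot
robot.set_gripper(.085)
robot.move_pose(dr+[0,0,.33],eul(M0)); robot.pause(.15); shot(robot,'w4')
print(proj(cam(json.load(open('pics/w4.json'))),np.array([dr+[0,0,.215],dr+[0,0,.155]])), robot.observe()['time'],robot.observe()['tool_pos'])
```

```text
[[318.80549098 278.18107184]
 [318.89563268 242.20226845]] 5.9917 [ 0.50757744 -0.28037061  0.32992255]
```

View pics/w4.png

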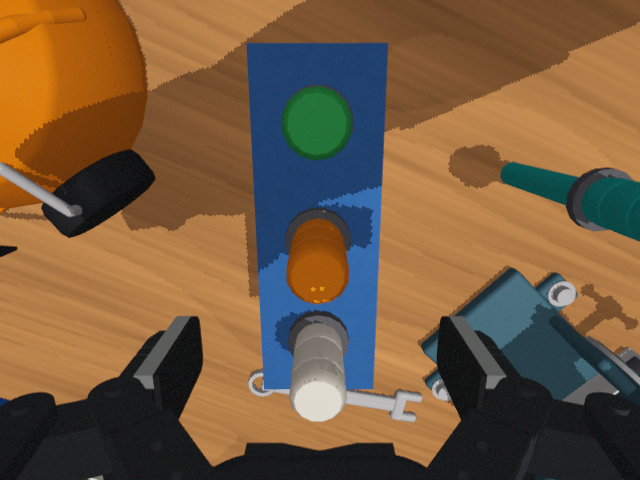

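The orange handle is centred between the jaws, with its top at (317,274) where (319,278) was predicted (about 2 mm off along the stand); green and white are clear. Shifting 1.5 mm and grasping.

```bash
sed -i 's/^dr=.*/dr=np.array([.507,-.281,0])-.0015*sx/' h.py
python3 - <<'E'
from h import *
from plant import robot
R=eul(M0)
print(robot.line_to(dr+[0,0,.235],vel=.12,rotation=R,guard=8))
s=robot.observe();print(s['tool_pos'],s['ft_force'])
robot.set_gripper(.02);robot.pause(.2)
s=robot.observe();print(s['tool_pos'],s['ft_force'],s['gripper_width'])
print(robot.line_to(dr+[0,0,.245],vel=.05,rotation=R)); s=robot.observe();print(s['tool_pos'],s['ft_force'],s['gripper_width'])
print(robot.line_to(dr+[0,0,.41],vel=.12,rotation=R)); robot.pause(.1)
s=robot.observe();print(s['time'],s['tool_pos'],s['ft_force'],s['torque'],s['gripper_width'])
for n in('side','scene'):cv2.imwrite(f'pics/{n}1.png',robot.grab_frame(n))
E
```

```text
False
[ 0.50591193 -0.28183722  0.2359771 ] [ 0.00101896 -0.34436069  0.31795369]
[ 0.50578206 -0.28178023  0.23549974] [-0.12939512 -1.99145702  5.021865  ] 0.030699083050865994
False
[ 0.50557108 -0.28151401  0.24482897] [ 0.41178819 -0.33921467 -3.35620213] 0.03056018322083272
False
9.65 [ 0.50550314 -0.28146884  0.40932746] [-0.23747626 -0.07460627 -4.3669274 ] [-0.00138092  0.03873039  0.04443334] 0.030736243919289866
```

View pics/side1.png

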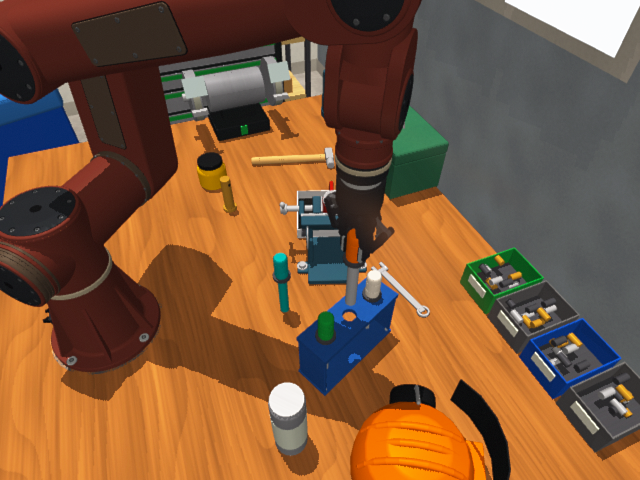

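The drift is out of its hole and held (weight reads ~4 N), green and white undisturbed. Next, the pre-insertion pose and a check of its alignment.

```bash
cat > chk.py <<'E'
from h import *
from plant import robot
def chk(tag,crs):
    s=robot.observe();R=Rn.from_euler('xyz',s['tcp_rot'],degrees=True).as_matrix();p=np.array(s['tool_pos'])
    tiles=[]
    for n,(cx,cy,w) in crs.items():
        C=cam(robot.get_calibration(n));im=robot.grab_frame(n);S=500/w
        if n=='wrist': cv2.imwrite(f'pics/raw{tag}.png',im)
        c=cv2.resize(im[cy:cy+w,cx:cx+w],(500,500) if len(crs)<2 else (400,400),interpolation=cv2.INTER_CUBIC);S=c.shape[0]/w
        for sg in(-1,0,1):
            for col,X in(((0,255,0),[p+R@[0,0,.054+.0],p+R@[0,0,.218]]),((255,255,0),[m+u*.03,m])):
                X=np.array(X)
                # lateral offset in image
                vd=np.cross(X[1]-X[0],(-C[1].T@C[2])-X[0]);vd/=np.linalg.norm(vd)
                r=.011 if col[0]==0 else .024
                q=((proj(C,X+sg*r*vd)-[cx,cy]+.5)*S).astype(int);cv2.polylines(c,[q],False,col,1)
        tiles.append(c)
    cv2.imwrite(f'pics/{tag}.png',np.hstack(tiles))
    print(s['time'],p,s['ft_force'],s['gripper_width'])
    tip=p+R[:,2]*.218; print('tip rel mouth: along u',(tip-m)@u,'lat mm',((tip-m)-u*((tip-m)@u))*1e3)
E
python3 - <<'E'
from chk import *
robot.move_pose(m+u*.245,eul(M1()));robot.pause(.2)
chk('k1',{'side':(280,120,130),'scene':(250,200,130)})
E
```

```text
10.8167 [ 0.55081238 -0.10348878  0.3894496 ] [ 0.95166616  0.39256525 -3.50673505] 0.03115129211646636
tip rel mouth: along u 0.027531577589606695 lat mm [ 0.24903785 -0.59137534 -0.31679069]
```

View pics/k1.png

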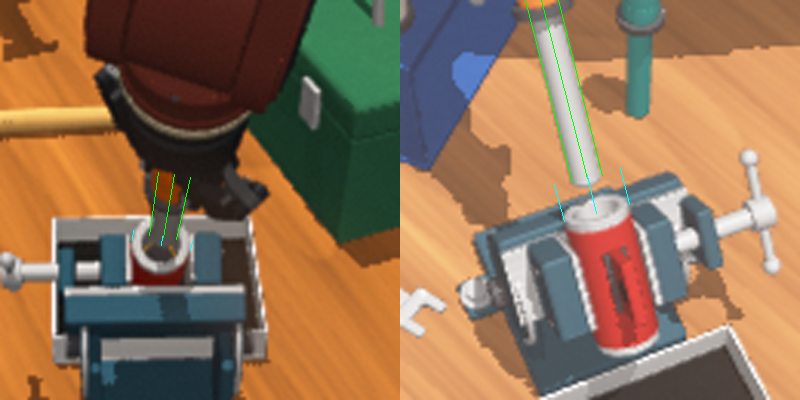

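In scene the held shank matches the predicted outline and points at the bore; in side the tip is over the mouth at (162,245). Inserting with a force guard.

```bash
cat >> h.py <<'E'
def st(robot,m=m,u=u):
    s=robot.observe();R=Rn.from_euler('xyz',s['tcp_rot'],degrees=True).as_matrix();p=np.array(s['tool_pos'])
    tip=p+R[:,2]*.218;e=tip-m;F=np.array(s['ft_force']);Fa=F@u
    print('t',round(s['time'],2),'tip along',(e@u*1e3).round(1),'lat',((e-u*(e@u))*1e3).round(1),'F',F.round(1),'Fax',Fa.round(1),'Flat',(F-Fa*u).round(1),'T',np.round(s['torque'],2),'w',round(s['gripper_width'],4))
E
python3 - <<'E'
from h import *
from plant import robot
R=eul(M1());st(robot)
for L in(.2,.185):
    print(robot.line_to(m+u*L,vel=.05,rotation=R,guard=7));st(robot)
E
```

```text
t 10.92 tip along 27.3 lat [ 0.2 -0.4 -0.2] F [-0.4 -0.6 -3.3] Fax -2.4 Flat [-0.9 -1.8 -1.4] T [-0.97  0.38 -0.02] w 0.0304
False
t 11.97 tip along -17.7 lat [ 0.2 -0.1  0. ] F [-0.1 -0.7 -3.1] Fax -2.1 Flat [-0.5 -1.9 -1.3] T [-1.02  0.33  0.01] w 0.0308
False
t 12.42 tip along -33.4 lat [-0.3  0.2  0. ] F [ 0.7 -0.2 -3.4] Fax -2.8 Flat [ 0.1 -1.7 -1. ] T [-0.97  0.36  0.01] w 0.0309
```

Run:
```python
from h import *
from plant import robot
R=eul(M1())
for k in range(1,5):
    g=robot.line_to(m+u*(.185-.01*k),vel=.03,rotation=R,guard=35);st(robot)
    if g: print('guard');break
```

```text
t 12.9 tip along -42.8 lat [0.3 0.  0.1] F [ 0.1 -1.7  0.2] Fax 1.1 Flat [ 0.3 -1.1 -0.7] T [-0.85  0.27 -0.08] w 0.0306
t 13.38 tip along -52.5 lat [0.4 0.  0.1] F [-1.5 -3.9  4.1] Fax 5.8 Flat [-0.4 -0.9 -0.7] T [-0.67  0.28  0.04] w 0.0308
t 13.87 tip along -62.8 lat [0.2 0.  0.1] F [-0.7 -3.3  3.4] Fax 4.7 Flat [ 0.2 -0.9 -0.5] T [-0.64  0.18 -0.03] w 0.0304
t 14.35 tip along -72.9 lat [0.1 0.  0.1] F [-1.6 -2.4  2.9] Fax 4.0 Flat [-0.8 -0.3 -0.4] T [-0.59  0.13 -0.06] w 0.031
```

Run:
```python
from h import *
from plant import robot
R=eul(M1())
for k in range(1,5):
    g=robot.line_to(m+u*(.145-.008*k),vel=.03,rotation=R,guard=35);st(robot)
    if g: print('guard');break
robot.pause(.3);st(robot)
for n in('side','scene'):cv2.imwrite(f'pics/{n}2.png',robot.grab_frame(n))
a=cv2.imread('pics/scene2.png')[180:400,220:420];b=cv2.imread('pics/side2.png')[120:340,240:440]
cv2.imwrite('pics/k2.png',cv2.resize(np.hstack([a,b]),None,fx=2,fy=2,interpolation=cv2.INTER_CUBIC))
```

```text
t 14.77 tip along -81.1 lat [-0.   0.1  0. ] F [-0.2 -2.4  2.9] Fax 3.7 Flat [ 0.5 -0.5 -0.2] T [-0.55  0.05 -0.04] w 0.0307
t 15.18 tip along -89.3 lat [-0.3  0.1 -0. ] F [ 1.6 -1.5 -0.1] Fax 0.4 Flat [ 1.7 -1.3 -0.4] T [-0.57  0.04 -0.13] w 0.0307
t 15.6 tip along -97.8 lat [-0.9 -0.  -0.3] F [-0.4  0.5 -3. ] Fax -2.7 Flat [-1.  -0.9 -0.8] T [-1.02  0.37 -0.03] w 0.031
t 16.02 tip along -105.2 lat [-0.2  0.1 -0. ] F [ 0.3 -0.1 -2.9] Fax -2.4 Flat [-0.2 -1.4 -0.9] T [-0.96  0.37  0.  ] w 0.031
t 16.32 tip along -104.9 lat [ 0.1 -0.   0. ] F [ 0.7 -0.5 -3.8] Fax -3.1 Flat [ 0.1 -2.1 -1.3] T [-0.94  0.37 -0.01] w 0.0312
```

View pics/k2.png

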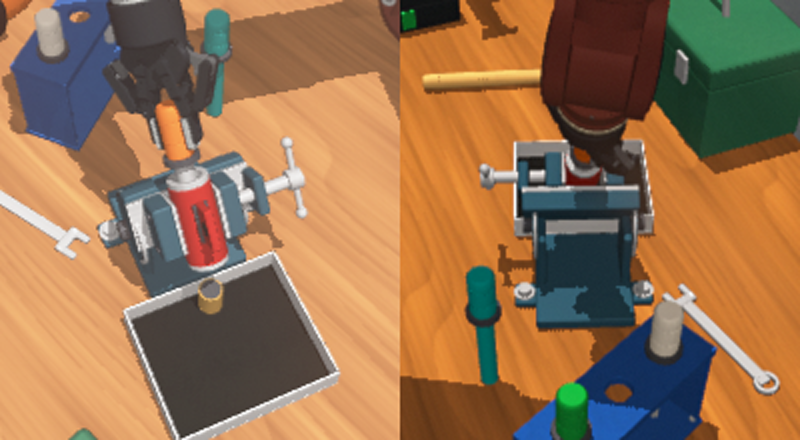

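The stub is in the tray: it stands at about (325,328) in scene, just inside the near wall, and the axial force is back to the free value. Retracting.

Run:
```python
from chk import *
R=eul(M1())
print(robot.line_to(m+u*.262,vel=.12,rotation=R,guard=25));st(robot)
robot.move_pose(dr+[0,0,.41],eul(M0));robot.pause(.3);st(robot)
cs=cam(robot.get_calibration('scene'))
a=robot.grab_frame('scene');b=robot.grab_frame('side')
cv2.imwrite('pics/scene3.png',a);cv2.imwrite('pics/side3.png',b)
chk('k3',{'side':(280,200,140),'scene':(210,110,140)})
print(at_z(cs,(325,328),.025))
cv2.imwrite('pics/k4.png',cv2.resize(a[280:410,260:400],None,fx=4,fy=4,interpolation=cv2.INTER_CUBIC))
```

```text
False
t 17.81 tip along 43.3 lat [-0.3  0.1  0. ] F [ 0.2 -0.1 -3.8] Fax -3.1 Flat [-0.5 -1.8 -1.2] T [-0.92  0.39  0.02] w 0.0308
t 18.94 tip along 184.7 lat [ -57.2 -209.9 -147.7] F [ 0.4  0.1 -3.5] Fax -3.0 Flat [-0.3 -1.5 -1. ] T [-0.04  0.04 -0.01] w 0.0309
19.0417 [ 0.50567626 -0.28132656  0.40988789] [ 0.30222967  0.05493308 -4.19626041] 0.03068654679299967
tip rel mouth: along u 0.1849924815445353 lat mm [ -57.10663801 -209.97612278 -147.7340619 ]
[0.62575144 0.09207644 0.025     ]
```

View pics/k3.png

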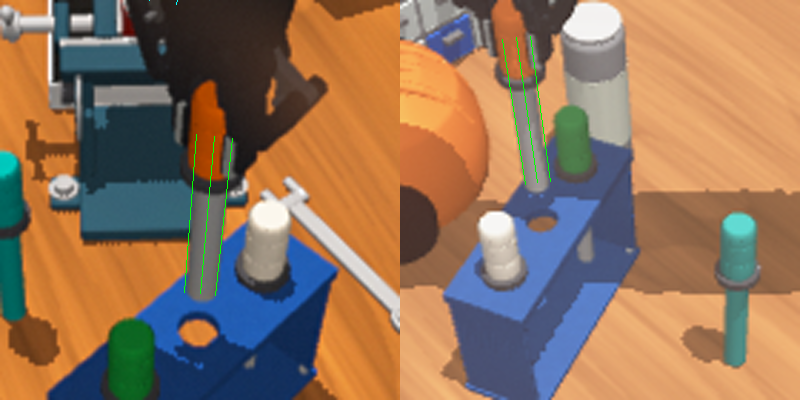

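View pics/k4.png

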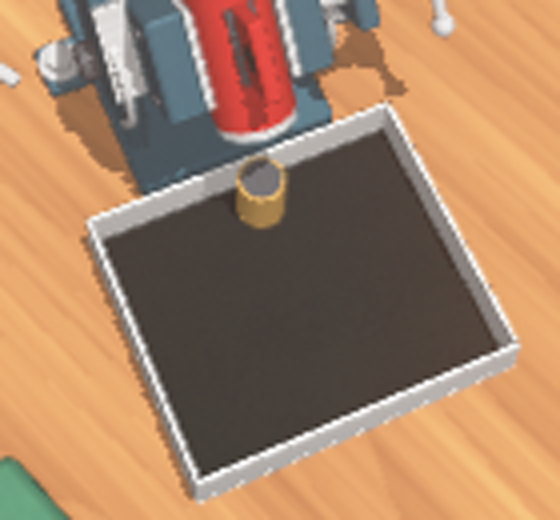

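Drift hangs vertical over its empty hole, matching the predicted outline within about a pixel (side tip (200,298), hole (198,330) in the crop). The stub stands upright inside the tray. Lowering with a guard.

Run:
```python
from h import *
from plant import robot
R=eul(M0)
for z in(.37,.30,.245):
    g=robot.line_to(dr+[0,0,z],vel=.08,rotation=R,guard=6);st(robot);print(z,g,robot.observe()['tool_pos'])
    if g:break
else:
    g=robot.line_to(dr+[0,0,.232],vel=.02,rotation=R,guard=5);st(robot);print(g,robot.observe()['tool_pos'])
a=robot.grab_frame('scene')[110:250,200:340];b=robot.grab_frame('side')[220:360,280:420]
cv2.imwrite('pics/k5.png',cv2.resize(np.hstack([a,b]),None,fx=2.8,fy=2.8,interpolation=cv2.INTER_CUBIC))
```

```text
t 19.79 tip along 152.6 lat [ -63.6 -227.4 -160.4] F [-0.6  0.3 -4.1] Fax -3.4 Flat [-1.3 -1.5 -1.3] T [-0.01 -0.06 -0.  ] w 0.0308
0.37 False [ 0.50562349 -0.28157868  0.37043255]
t 20.82 tip along 95.1 lat [ -74.8 -258.  -182.7] F [ 0.2 -0.2 -3.9] Fax -3.1 Flat [-0.4 -1.9 -1.3] T [ 0.01 -0.   -0.01] w 0.0307
0.3 False [ 0.50578621 -0.28173736  0.30067317]
t 21.65 tip along 49.4 lat [ -84.  -282.  -200.2] F [ 0.   0.2 -2.5] Fax -2.2 Flat [-0.4 -1.  -0.7] T [ 0.02 -0.   -0.06] w 0.0306
0.245 False [ 0.50576012 -0.28169376  0.24544621]
t 22.16 tip along 41.1 lat [ -85.8 -286.2 -203.3] F [ 0.5 -0.1  4.9] Fax 4.0 Flat [1.3 2.  1.6] T [0.14 0.15 0.02] w 0.0306
True [ 0.505677   -0.28164244  0.23545673]
```

View pics/k5.png

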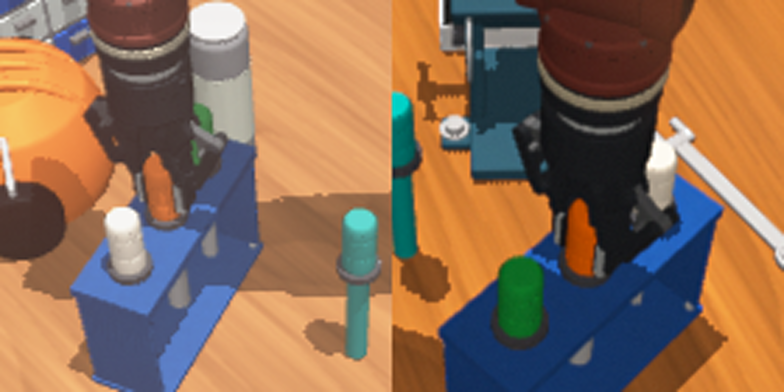

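Contact came at z=0.2355, the same height as at grasping, so the collar is seated on the plate (crop (165,215)). Releasing and withdrawing.

Run:
```python
from h import *
from plant import robot
R=eul(M0)
robot.set_gripper(.085);robot.pause(.2)
print(robot.line_to(dr+[0,0,.36],vel=.1,rotation=R,guard=15)); 
robot.goto_joints([20,-5,5,95,0,-40]);robot.pause(.3);st(robot)
a=robot.grab_frame('scene');b=robot.grab_frame('side');cv2.imwrite('pics/scene6.png',a);cv2.imwrite('pics/side6.png',b)
cv2.imwrite('pics/k6.png',cv2.resize(np.hstack([a[130:350,205:405],b[170:390,260:460]]),None,fx=2,fy=2,interpolation=cv2.INTER_CUBIC))
```

```text
False
t 26.87 tip along -125.7 lat [-146.5  219.2  104.3] F [ 0.9 -0.2  0. ] Fax -0.1 Flat [ 0.9 -0.2  0.1] T [-0.12  0.08  0.03] w 0.0852
```

View pics/k6.png

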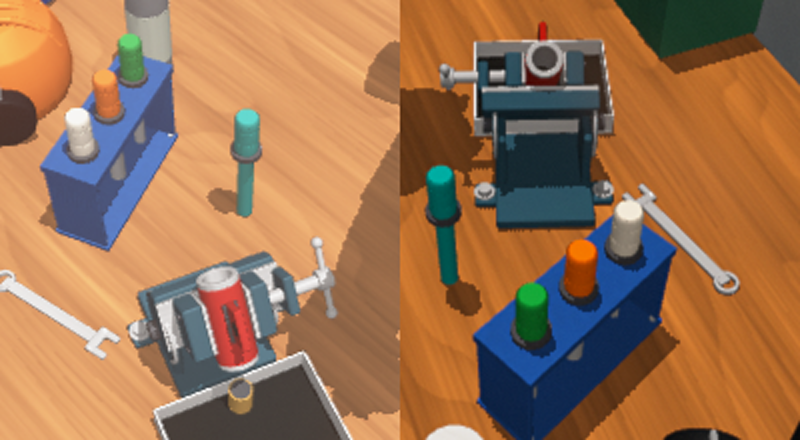

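View pics/scene6.png

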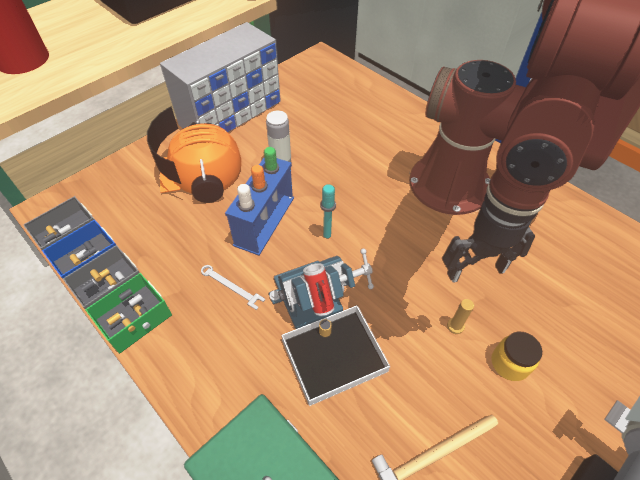

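The orange drift is back in the middle hole with its collar down (scene (258,178), the same pixels as at the start). The stub is in the tray at (325,328), the bystanders are unmoved and the arm is clear.

Run:
```python
from plant import robot
from h import *
cs=cam(robot.get_calibration('scene'));cd=cam(robot.get_calibration('side'))
print(tri([(cs,(205+105/2,130+73/2)),(cd,(260+180/2,170+248/2))]))
robot.job_done();print(robot.observe()['time'])
```

```text
(array([ 0.50531678, -0.27935394,  0.21793436]), [[-0.2, 0.0], [-0.3, -0.0]])
the job is handed in; nothing more can be done
the job is handed in; nothing more can be done
```

The job is handed in: the stub is out of the sleeve and in the tray, and the orange drift is back in its hole. The clock read about 27 s of the 64 s allowed.

**What I did**
- I took the orange drift from the middle hole and went into the bore along its axis. I pushed the stub down with about 8 N until the axial force fell back to its free value, then withdrew.
- I lowered the drift into its hole under a force guard, and contact came at TCP z = 0.2355, the same height as when I gripped it. Then I let go and moved the arm well clear.

**Last checks**
- **Stub:** it stands upright on the tray floor just inside the near wall, near (0.626, 0.092). That position assumes a 25 mm height, from one view. I judged that it is inside the walls by eye, because my rough measurement of the tray corners came out off the stated size.
- **Drift:** its top triangulates to (0.505, -0.279, 0.218). That is about 3 mm above the nominal 0.215 and about 2 mm from where it started. Its collar looks flat on the plate and it looks upright.
- **Other items:** the green and white drifts and the turquoise look-alike look unmoved in the last scene and side pictures. So do the bench parts visible in the last scene picture.

**One disagreement:** my image fit of the sleeve's lean with the angle left free gave 32.6° against the stated 35°. I used 34.3°, and the drift went in without noticeable side force.

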